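Unlock the tube warmer and set its toggles

ROBOT

A 6-joint arm with a two-finger parallel gripper is mounted at the origin on a cart in front of the work surface, level with it; the furniture and walls round the work are solid. World frame = base frame: x ahead of the robot, y to its left, z up, the work surface at z = 0. Lengths are in m, angles in rad, forces in N, time in s.
With the tool pointing down it reaches from about 0.3 to 0.875 m from the base axis. Payload 6.4 kg.
Tool frame: the origin (TCP) lies between the finger pads; the fingertips stand 8 mm ahead of it and the grasp point (between the pads) lies 11 mm behind it (ctrl.nose_length is the distance from the TCP to the fingertips, in m); z points along the fingers, y is the line along which they close (so a half turn about z gives the same grasp; the last joint's range is limited). The gripper opens to 85 mm and grips with 20 to 120 N. Pads are 22 mm wide; open, the fingers measure 114 mm over their backs; the gripper's body (76 mm by 85 mm) begins 54 mm behind the grasp point. The pads swing forward as they close: fully open they stand 13 mm farther back than shut.
Start: joints at [1.011, 0.181, 1.607, -0, 1.354, -0.206], TCP at [0.199, 0.539, 0.239] pointing down, gripper open.
Joint ranges: [-2.99, 2.99], [-0.89, 2.07], [0.3, 2.58], [-1.14, 4.28], [0, 2.63], [-3.12, 3.12]. Speed limits (rad/s): [2.57, 2.57, 3.01, 3.14, 3.14, 3.14].

INTERFACE

Orientations are given as a unit quaternion [x, y, z, w].
In Python, from rig import read_state, imaging, close_job, ctrl gives the robot as it stands.
- The arm moves only by the tool carry_out, never from a script. Its argument "steps" is a list of rows, each a list of 2 entries, a list of its own where there are three numbers: the shift along the tool's x, y, z in m, then the turn about the tool's z in rad. In form: [[[x, y, z], spin], ...]. A call has 1 to 20 rows; each row is the pose to reach, as a shift and turn from the pose commanded when the call began, along the tool's axes at that moment; what a row does not reach only later rows make up. A row lasts 1/12 s, in which the tool goes at most 41.7 mm and 7.16 degrees, less where a joint would pass 70% of its speed; a pose out of reach is approached as far as the arm can. A call with a gripper value outside its range is refused whole. "fingers" is the finger opening in m, from 0 to 0.0854, set as the call begins (left out, the last holds). The fingers move at their own pace and stop on an object; the grip force is fixed at half the most. Time passes only in rows, so rows that repeat a pose let the fingers close. It gives the time, the measured TCP pose, the force, the opening and the grip force at its end, in the units of the state.
- read_state(): the state, without advancing time (a new reading comes with each control period).
- imaging.snapshot(name): name is "side" or "top" or "wrist"; returns (picture, depth): 400x640x3 uint8, red, green, blue; 400x640 float32, m along the optical axis (not along the pixel's ray), 0 where there is no reading.
- imaging.camera_info(name): a dict with "fx", "fy", "cx", "cy" (pixels), "k1" (the pictures are not rectified: a ray, as slopes to the right and down, at radius r is drawn at 1 + k1 r^2 times it, then the intrinsics apply), "R" (3x3) and "t" (3): a world point X has camera coordinates R X + t; the wrist camera has in their place "hand_eye" (4x4, takes a point from camera to tool coordinates, whose origin is the TCP and whose axes are the flange's). Camera axes: x right, y down, z forward; pixel columns grow to the right and rows downward; lengths in m; the calibration is good to about 2 mm. A picture is of the moment at which its call begins: read the wrist's pose just before it. camera_info takes no time and is no camera call.
- close_job(): hands the job in; it is judged then, once.
The state is a dict: "t": time; "joint_positions": joint angles; "qd": joint speeds; "effort": joint torques, N m; "position": TCP position; "orientation": TCP orientation; "contact_force": force on the tool from outside, world axes, zero at the start; "torque": the same for the moment, N m; "grip_width": finger opening in m; "finger_force": force on a finger pad.
Only numpy, scipy, OpenCV 4.12 (cv2) and the standard library are available. Lean on these libraries where they do the work, as an engineer would, in place of code of your own. Each camera call takes 0.05 s, during which the arm holds its last target. There are 200 camera calls.

TASK

Lift the grip end of the locking bar over its lip, draw the bar out endwise and lay it flat on the desk, clear of the tube warmer. Then set the warmer's toggle levers so that every well that holds a tube is switched on (its lever thrown fully back, towards the well) and every empty well, closed by a flat plug, is off (lever fully forward, towards the robot); do not flip a lever that is already right, even for a moment. Leave the tubes in their wells and the other things on the desk where they stand.

Things in the scene. Friction and masses are not known exactly. Their poses are not given: they have to be found in the camera images.
- warmer: fixed tube warmer; origin at desk height under the middle of the lever row; x from levers to wells (away from robot), y along the row (to the robot's left). Console x -55..45, y +-145 mm, 30 mm high; tube block x 87..143, y +-105, 60 mm high. Levers at x 0, y -76, -38, 0, 38, 76. Bar posts 60 mm high: lip y -100..-142, keeper y 104..135. Levers and tubes change places
- lock_bar: loose flat bar along the row between front- and back-leaning levers, which it blocks; 260 (y) x 16 x 8 mm, 70 to 140 g; origin mid-underside. Its +y end sticks 22 mm into the keeper: a tunnel 20 wide, 14 high, roof top 79 mm over the desk. A lip (y -137..-142 of the warmer, 10 mm high) stops its -y end. Raise that end 12 to 16 mm, draw it 30 mm or more along -y, then it lifts free
- bar_grip (a point): middle of the grip block on the bar's -y end: 30 (y) x 14 (x) mm, 8 to 38 mm above the bar's underside; the point is 114 mm from the bar's middle and 26 mm above its underside. Beside it the post has only 5 mm high cheeks
- lever0 (a joint): toggle lever, rad: 0 = off (leans 0.55 to the front, away from the wells), 1.1 = on (leans 0.55 back, towards its well). Steel, 67 mm long, 12 mm thick at the top; hinge along the warmer's y, pivot at the row's line 30 mm above the desk. Heavy, with slight friction: about 0.7 N at the tip moves it; 0.3 rad past upright it falls to the other (rigid) stop by itself and stays
- well0 (a point): mouth of the well that lever0 serves, straight behind it (warmer x 115 mm, same y as the lever), 60 mm above the desk, 30 mm wide. It holds a tube (whose origin is then under this point) or is closed by a flat grey plug 33 mm wide, 11 mm high
- lever1 (a joint): toggle lever, rad: 0 = off (leans 0.55 to the front, away from the wells), 1.1 = on (leans 0.55 back, towards its well). Steel, 67 mm long, 12 mm thick at the top; hinge along the warmer's y, pivot at the row's line 30 mm above the desk. Heavy, with slight friction: about 0.7 N at the tip moves it; 0.3 rad past upright it falls to the other (rigid) stop by itself and stays
- well1 (a point): mouth of the well that lever1 serves, straight behind it (warmer x 115 mm, same y as the lever), 60 mm above the desk, 30 mm wide. It holds a tube (whose origin is then under this point) or is closed by a flat grey plug 33 mm wide, 11 mm high
- lever2 (a joint): toggle lever, rad: 0 = off (leans 0.55 to the front, away from the wells), 1.1 = on (leans 0.55 back, towards its well). Steel, 67 mm long, 12 mm thick at the top; hinge along the warmer's y, pivot at the row's line 30 mm above the desk. Heavy, with slight friction: about 0.7 N at the tip moves it; 0.3 rad past upright it falls to the other (rigid) stop by itself and stays
- well2 (a point): mouth of the well that lever2 serves, straight behind it (warmer x 115 mm, same y as the lever), 60 mm above the desk, 30 mm wide. It holds a tube (whose origin is then under this point) or is closed by a flat grey plug 33 mm wide, 11 mm high
- lever3 (a joint): toggle lever, rad: 0 = off (leans 0.55 to the front, away from the wells), 1.1 = on (leans 0.55 back, towards its well). Steel, 67 mm long, 12 mm thick at the top; hinge along the warmer's y, pivot at the row's line 30 mm above the desk. Heavy, with slight friction: about 0.7 N at the tip moves it; 0.3 rad past upright it falls to the other (rigid) stop by itself and stays
- well3 (a point): mouth of the well that lever3 serves, straight behind it (warmer x 115 mm, same y as the lever), 60 mm above the desk, 30 mm wide. It holds a tube (whose origin is then under this point) or is closed by a flat grey plug 33 mm wide, 11 mm high
- lever4 (a joint): toggle lever, rad: 0 = off (leans 0.55 to the front, away from the wells), 1.1 = on (leans 0.55 back, towards its well). Steel, 67 mm long, 12 mm thick at the top; hinge along the warmer's y, pivot at the row's line 30 mm above the desk. Heavy, with slight friction: about 0.7 N at the tip moves it; 0.3 rad past upright it falls to the other (rigid) stop by itself and stays
- well4 (a point): mouth of the well that lever4 serves, straight behind it (warmer x 115 mm, same y as the lever), 60 mm above the desk, 30 mm wide. It holds a tube (whose origin is then under this point) or is closed by a flat grey plug 33 mm wide, 11 mm high
- tube0: capped 50 ml tube, 34 mm wide at the cap, 114 mm tall, standing loose in one of the wells, its top 122 mm above the desk; origin mid-underside, z up
- tube1: capped 50 ml tube, 34 mm wide at the cap, 114 mm tall, standing loose in one of the wells, its top 122 mm above the desk; origin mid-underside, z up
- tube2: capped 50 ml tube, 34 mm wide at the cap, 114 mm tall, standing loose in one of the wells, its top 122 mm above the desk; origin mid-underside, z up
- bottle: bystander: capped media bottle, 60 mm wide, 125 mm tall; origin under its middle
- jar: bystander: capped reagent bottle, 48 mm wide, 98 mm tall; origin under its middle
- carton: bystander: small flat carton, 58 (x) x 112 (y) x 26 mm high; origin under its middle
- eyepieces (a point): front end of the fixed microscope's two eyepieces, midway between them: tubes 36 mm thick, reaching out towards the robot at y -53 to 47 mm, 340 to 400 mm above the desk; under and behind them the microscope's foot begins 610 mm from the robot. Wrists must pass in front of them
Mind the look-alikes: they are no part of the job. What is shaped like the tube2 but orange or yellow is not meant.

How it is judged:
On the way:
1. the locking bar lies flat on the desk, clear of the warmer and let go (height (world z) of bar_grip below 0.04 m and height (world z) of lock_bar below 0.018 m and angle between lock_bar's own y axis and vertical between 1.48 and 1.66 rad and linear speed of lock_bar below 0.02 m/s and contact force between lock_bar and warmer below 0.05 N and contact force between lock_bar and the fingers below 0.05 N), for 0.2 s.
At the end, for the whole second after the job is handed in: Bar at rest flat on the desk (grip middle below 40 mm, origin below 18 mm, level within 0.09 rad), off the warmer; levers of wells with a tube on (over 0.95 rad), the others off (under 0.15 rad); tubes within 12 mm, bystanders within 25 mm of their starts (height (world z) of bar_grip below 0.04 m and height (world z) of lock_bar below 0.018 m and angle between lock_bar's own y axis and vertical between 1.48 and 1.66 rad and linear speed of lock_bar below 0.02 m/s and contact force between lock_bar and warmer below 0.05 N and ((horizontal distance between any of tube0, tube1, tube2 and well0 below 0.015 m and value of joint lever0 above 0.95 rad) or (not (horizontal distance between any of tube0, tube1, tube2 and well0 below 0.015 m) and value of joint lever0 below 0.15 rad)) and ((horizontal distance between any of tube0, tube1, tube2 and well1 below 0.015 m and value of joint lever1 above 0.95 rad) or (not (horizontal distance between any of tube0, tube1, tube2 and well1 below 0.015 m) and value of joint lever1 below 0.15 rad)) and ((horizontal distance between any of tube0, tube1, tube2 and well2 below 0.015 m and value of joint lever2 above 0.95 rad) or (not (horizontal distance between any of tube0, tube1, tube2 and well2 below 0.015 m) and value of joint lever2 below 0.15 rad)) and ((horizontal distance between any of tube0, tube1, tube2 and well3 below 0.015 m and value of joint lever3 above 0.95 rad) or (not (horizontal distance between any of tube0, tube1, tube2 and well3 below 0.015 m) and value of joint lever3 below 0.15 rad)) and ((horizontal distance between any of tube0, tube1, tube2 and well4 below 0.015 m and value of joint lever4 above 0.95 rad) or (not (horizontal distance between any of tube0, tube1, tube2 and well4 below 0.015 m) and value of joint lever4 below 0.15 rad))); the robot touches nothing.
It fails at once if a lever that was already right is flipped ((not (horizontal distance between any of tube0, tube1, tube2 and well0 below 0.015 m) and value of joint lever0 above 0.55 rad) or (not (horizontal distance between any of tube0, tube1, tube2 and well1 below 0.015 m) and value of joint lever1 above 0.55 rad) or (not (horizontal distance between any of tube0, tube1, tube2 and well2 below 0.015 m) and value of joint lever2 above 0.55 rad) or (not (horizontal distance between any of tube0, tube1, tube2 and well3 below 0.015 m) and value of joint lever3 above 0.55 rad) or (horizontal distance between any of tube0, tube1, tube2 and well4 below 0.015 m and value of joint lever4 below 0.55 rad)).
It fails at once if a tube is pushed or lifted out of place (over 12 mm) (distance of any of tube0, tube1, tube2 from where it was at the start of the episode above 0.012 m).
It fails at once if a bystander is moved over 25 mm or tipped (distance of any of bottle, jar, carton from where it was at the start of the episode above 0.025 m or angle between any of bottle, jar, carton's own z axis and vertical above 0.3 rad).
It also fails if it takes over 72 s, if anything falls off the work surface, if the arm or the gripper's body presses on something with over 40 N, if the wrist force passes 120 N, or if a joint passes its speed limit or range.

## Working session

There is one attempt and no reset: what is moved stays moved. The work goes in short steps, Python scripts to look and compute and a tool call to move; the robot and the scene stay as the last step left them, time stands still between calls to the robot, and variables do not carry over. Pictures are saved under pics/ and viewed, at most 10 in all, crops included, and the job is handed in when it is done.

Besides the shell and the picture viewer there is one more tool, called after "Call:" as a command line: name --argument value ..., lists and objects as JSON in quotes. carry_out: Moves the arm, as the interface text tells. Its arguments: {"type":"object","properties":{"steps":{"type":"array","items":{"type":"array"}},"fingers":{"type":"number"}},"required":["steps"]}

```bash
mkdir -p pics; cat > h.py <<'E'
import numpy as np, cv2
from rig import read_state, imaging, close_job, ctrl
from scipy.spatial.transform import Rotation as Ro
def snap(n,f):
    s=read_state(); p,d=imaging.snapshot(n); cv2.imwrite('pics/'+f+'.png',p[:,:,::-1]); np.savez('pics/'+f+'.npz',p=p,d=d,pos=s['position'],q=s['orientation'],name=n); return p,d
def cloud(f):
    z=np.load('pics/'+f+'.npz'); n=str(z['name']); c=imaging.camera_info(n); d=z['d']
    v,u=np.mgrid[0:400,0:640].astype(float)
    K=np.array([[c['fx'],0,c['cx']],[0,c['fy'],c['cy']],[0,0,1]])
    xy=cv2.undistortPoints(np.stack([u,v],-1).reshape(-1,1,2),K,np.array([c['k1'],0,0,0,0.])).reshape(400,640,2)
    P=np.dstack([xy*d[...,None],d])
    if n=='wrist':
        H=np.array(c['hand_eye']); P=P@H[:3,:3].T+H[:3,3]; P=P@Ro.from_quat(z['q']).as_matrix().T+z['pos']
    else: P=(P-np.array(c['t']))@np.array(c['R'])
    P[d==0]=np.nan
    return z['p'],P
E
python3 - <<'E'
from h import *
snap('top','top0');snap('side','side0')
s=read_state();print(s['t'],s['position'],s['orientation'],s['contact_force'])
for n in('top','side'):
    c=imaging.camera_info(n);print(n,c['fx'],-np.array(c['R']).T@np.array(c['t']))
E
```

```text
0.1 [0.19896696 0.5389751  0.23848639] [ 1.76015396e-01  9.84387109e-01 -7.15244297e-04 -2.96377372e-04] [ 1.01580901 -0.01872044  0.5692624 ]
top 434.554091879157 [ 0.40031471 -0.17367995  1.84969332]
side 366.01434191474925 [ 0.08997143 -1.20404483  1.0755113 ]
```

View pics/top0.png

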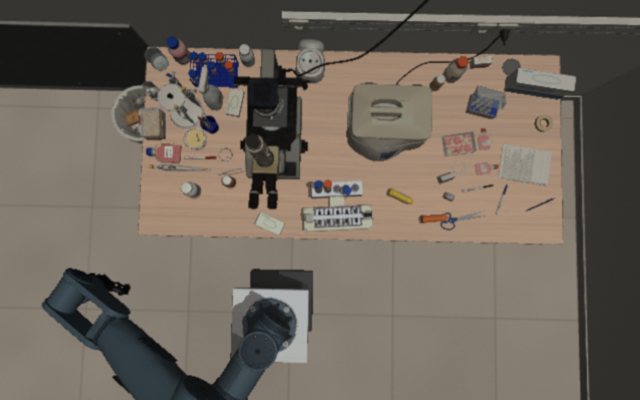

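View pics/side0.png

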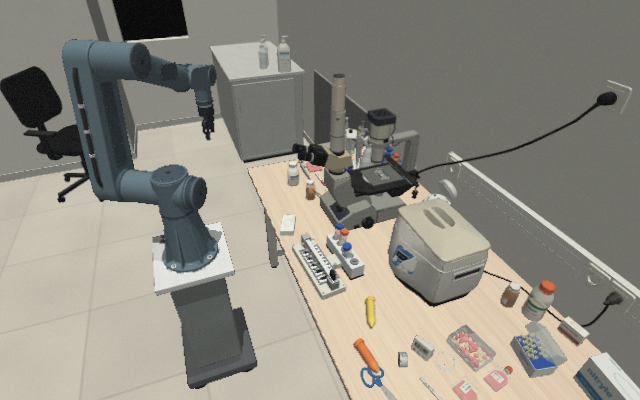

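```bash
python3 - <<'E'
from h import *
p,P=cloud('top0')
a=cv2.resize(p[170:240,290:390,::-1],(800,560),interpolation=cv2.INTER_CUBIC)
cv2.imwrite('pics/c1.png',a)
p,Q=cloud('side0')
cv2.imwrite('pics/c2.png',cv2.resize(p[215:305,280:380,::-1],(660,594),interpolation=cv2.INTER_CUBIC))
for u,v in[(337,217),(320,186),(328,185),(337,188),(346,190),(355,188),(366,213),(308,217),(270,222),(305,217)]:print(u,v,P[v,u].round(4))
E
```

```text
337 217 [ 0.456  -0.2712  0.059 ]
320 186 [ 0.5766 -0.1978  0.1187]
328 185 [ 0.5807 -0.2295  0.1247]
337 188 [ 0.5746 -0.2684  0.0718]
346 190 [ 0.5627 -0.302   0.1192]
355 188 [ 0.5763 -0.3425  0.0705]
366 213 [ 0.4734 -0.3857  0.0976]
308 217 [ 0.4531 -0.1519  0.0691]
270 222 [0.4301 0.0074 0.0261]
305 217 [ 0.4525 -0.1398  0.0805]
```

View pics/c1.png

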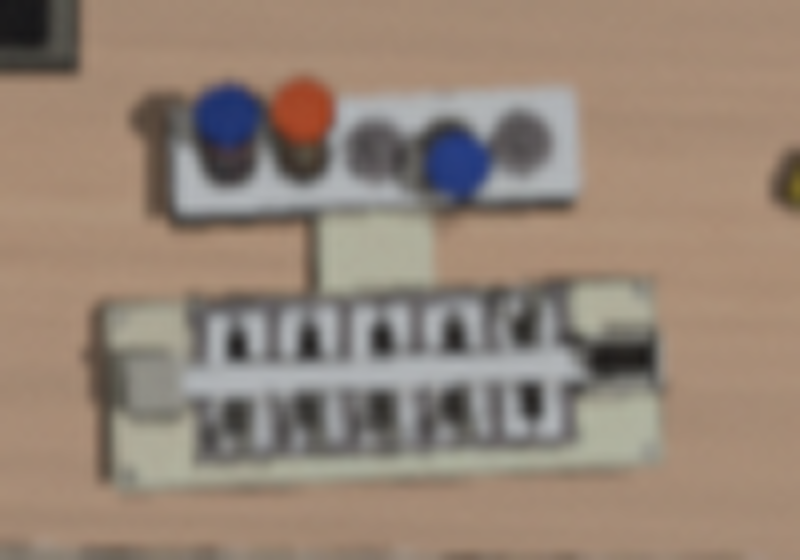

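View pics/c2.png

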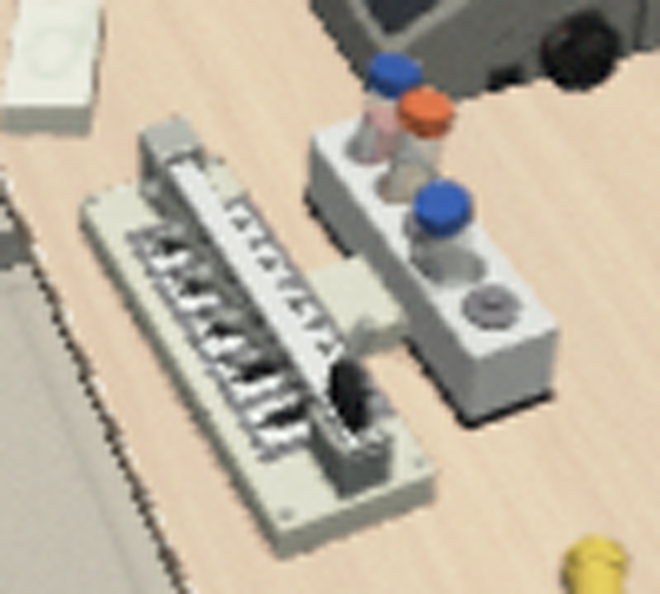

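The crops show caps in the wells, left to right (crop 1): blue (228,115), orange (303,110), plug (378,150), blue (455,163), plug (521,140). That makes three tubes in the wells. The yellow (400,196) and orange (435,218) things on the desk in the top view are look-alikes. The bar's grip is the dark block at the right, about (620,358) in crop 1. The four left levers seem to lean forward and the right one back. I'll check this with the wrist camera.

```bash
cat >> h.py <<'E'
def go(*tg):
    s=read_state(); R=Ro.from_quat(s['orientation']).as_matrix(); yaw=np.arctan2(R[1,1],R[0,1])
    print('now',np.round(s['position'],4),'ytool yaw',round(yaw,4),'tilt',R[:,2].round(4),'t',s['t'],'F',np.round(s['contact_force'],2),'w',s['grip_width'])
    for *x,ya in tg: print(x,ya,(R.T@(np.array(x)-s['position'])).round(4),'spin',round(yaw-ya,3))
E
python3 - <<'E'
from h import *
print(np.round(imaging.camera_info('wrist')['hand_eye'],3),imaging.camera_info('wrist')['fx'],ctrl.nose_length)
go((.35,.15,.30,.7),(.40,-.1,.33,.06),(.41,-.27,.33,.06))
p,P=cloud('top0')
m=(P[...,2]>.3)&(P[...,2]<.42)&(P[...,0]>.4)&(P[...,0]<.7)&(abs(P[...,1])<.12);print('eyepiece minx',P[m][:,0].min())
E
```

```text
[[-0.001 -0.945 -0.327  0.083]
 [ 1.    -0.001  0.001 -0.001]
 [-0.001 -0.327  0.945 -0.135]
 [ 0.     0.     0.     1.   ]] 347.1653208095273 0.008
now [0.199  0.539  0.2385] ytool yaw 1.2169 tilt [-8.0e-04 -1.3e-03 -1.0e+00] t 0.1 F [ 1.02 -0.02  0.57] w 0.08519105151026868
[0.35, 0.15, 0.3] 0.7 [-0.2764 -0.3126 -0.0611] spin 0.517
[0.4, -0.1, 0.33] 0.06 [-0.41   -0.5299 -0.0908] spin 1.157
[0.41, -0.27, 0.33] 0.06 [-0.4783 -0.6859 -0.0906] spin 1.157
eyepiece minx 0.47070686013626806
```

```bash
python3 - <<'E'
from h import *
go((.35,.15,.27,.7),(.36,-.15,.27,.06),(.44,-.22,.27,.06))
E
```

```text
now [0.199  0.539  0.2385] ytool yaw 1.2169 tilt [-8.0e-04 -1.3e-03 -1.0e+00] t 0.1 F [ 1.02 -0.02  0.57] w 0.08519105151026868
[0.35, 0.15, 0.27] 0.7 [-0.2765 -0.3126 -0.0311] spin 0.517
[0.36, -0.15, 0.27] 0.06 [-0.3898 -0.5905 -0.0307] spin 1.157
[0.44, -0.22, 0.27] 0.06 [-0.4891 -0.6285 -0.0307] spin 1.157
```

Call:
carry_out --steps '[[[-0.277,-0.313,-0.031],0.52],[[-0.277,-0.313,-0.031],0.52],[[-0.277,-0.313,-0.031],0.52],[[-0.277,-0.313,-0.031],0.52],[[-0.277,-0.313,-0.031],0.52],[[-0.277,-0.313,-0.031],0.52],[[-0.277,-0.313,-0.031],0.52],[[-0.277,-0.313,-0.031],0.52],[[-0.277,-0.313,-0.031],0.52],[[-0.277,-0.313,-0.031],0.52],[[-0.39,-0.59,-0.031],1.157],[[-0.39,-0.59,-0.031],1.157],[[-0.39,-0.59,-0.031],1.157],[[-0.39,-0.59,-0.031],1.157],[[-0.39,-0.59,-0.031],1.157],[[-0.39,-0.59,-0.031],1.157],[[-0.489,-0.628,-0.031],1.157],[[-0.489,-0.628,-0.031],1.157],[[-0.489,-0.628,-0.031],1.157],[[-0.489,-0.628,-0.031],1.157]]' --fingers 0.04

```text
t: 1.77
position: [0.4416, -0.223, 0.2698]
orientation: [0.687, 0.727, -0.0, 0.0]
contact_force: [0.4, 0.3, -0.4]
grip_width: 0.0401
finger_force: 0.0
```

```bash
python3 - <<'E'
from h import *
go((.44,-.22,.27,.06))
E
```

```text
now [ 0.4416 -0.223   0.2698] ytool yaw 0.0574 tilt [ 3.e-04 -8.e-04 -1.e+00] t 1.7667 F [ 0.37  0.34 -0.43] w 0.040069218893131274
[0.44, -0.22, 0.27] 0.06 [ 0.0031 -0.0014 -0.0002] spin -0.003
```

```bash
python3 - <<'E'
from h import *
p,_=snap('wrist','w0')
p,P=cloud('w0')
m=np.isfinite(P[...,2])&(P[...,1]<-.07)&(P[...,1]>-.47)&(P[...,0]>.36)&(P[...,0]<.64)
q=P[m]
# block top: z .06
b=m&(abs(P[...,2]-.06)<.004)&(P[...,0]>.53)
print(cv2.minAreaRect(P[b][:,:2].astype(np.float32)))
b=m&(abs(P[...,2]-.03)<.004)&(P[...,0]<.53)
print(cv2.minAreaRect(P[b][:,:2].astype(np.float32)))
b=m&(P[...,2]>.088)&(P[...,0]<.52)
print('high',cv2.minAreaRect(P[b][:,:2].astype(np.float32)),P[b].max(0),P[b].min(0))
E
```

```text
((0.5801113843917847, -0.22102461755275726), (0.3097454011440277, 0.09332840144634247), 83.4938735961914)
((0.45490825176239014, -0.27634793519973755), (0.10012086480855942, 0.28926539421081543), 4.011216640472412)
high ((0.47519367933273315, -0.28928428888320923), (0.11765596270561218, 0.21458323299884796), 24.049095153808594) [ 0.504048  -0.1984572  0.3497201] [ 0.378214   -0.40778479  0.08801373]
```

View pics/w0.png

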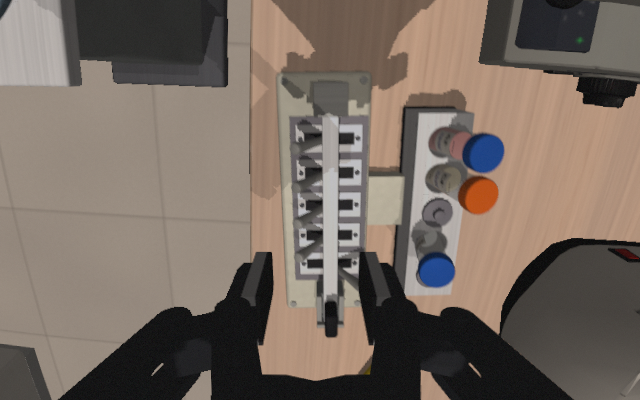

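```bash
cat >> h.py <<'E'
W0=np.array([.4599,-.2760]); WY=.070
def w2b(x,y,z): c,s=np.cos(WY),np.sin(WY); return (W0[0]+c*x-s*y, W0[1]+s*x+c*y, z)
def b2w(P):
    c,s=np.cos(WY),np.sin(WY); d=P[...,:2]-W0; return np.dstack([d[...,0]*c+d[...,1]*s,-d[...,0]*s+d[...,1]*c,P[...,2]])
E
python3 - <<'E'
from h import *
for f in('w0','top0','side0'):
    p,P=cloud(f);Q=b2w(P);x,y,z=Q[...,0],Q[...,1],Q[...,2]
    def st(n,m): 
        q=Q[m]
        if len(q): print(f,n,len(q),np.percentile(q,[3,50,97],axis=0).round(4).tolist())
    st('keeper',(abs(z-.079)<.006)&(y>.1)&(y<.14)&(abs(x)<.05))
    st('bar',(abs(z-.068)<.006)&(y>-.09)&(y<.1)&(abs(x)<.014))
    st('grip',(abs(z-.098)<.008)&(y>-.15)&(y<-.08)&(abs(x)<.04))
    for yy in(-76,-38,0,38,76): 
        st('well%d'%yy,(abs(y-yy/1e3)<.019)&(abs(x-.115)<.03)&(z>.066))
        st('lev%d'%yy,(abs(y-yy/1e3)<.010)&(abs(x)<.06)&(abs(x)>.012)&(z>.075)&(z<.11))
go(w2b(0,-.114,.15)+(.07,),w2b(0,-.114,.087)+(.07,))
E
```

```text
w0 keeper 1212 [[-0.0152, 0.1048, 0.0778], [0.0001, 0.1193, 0.0793], [0.0148, 0.1333, 0.0807]]
w0 bar 2615 [[-0.0075, -0.0822, 0.0669], [-0.0004, 0.0171, 0.0682], [0.0074, 0.0953, 0.0696]]
w0 grip 324 [[-0.0062, -0.1303, 0.0914], [0.0005, -0.1142, 0.0977], [0.0072, -0.1033, 0.0992]]
w0 well-76 3 [[0.1005, -0.0827, 0.0664], [0.1031, -0.0805, 0.0666], [0.1053, -0.0766, 0.067]]
w0 lev-76 83 [[0.0222, -0.0787, 0.0753], [0.027, -0.0737, 0.0811], [0.0301, -0.0711, 0.0878]]
w0 well-38 1491 [[0.0866, -0.0515, 0.0703], [0.0996, -0.0307, 0.1186], [0.1145, -0.0223, 0.1226]]
w0 lev-38 166 [[-0.0374, -0.0424, 0.0756], [-0.0301, -0.036, 0.0851], [-0.023, -0.0325, 0.0891]]
w0 well0 148 [[0.1073, -0.0097, 0.066], [0.1136, 0.0001, 0.0701], [0.1208, 0.0086, 0.072]]
w0 lev0 173 [[-0.0373, -0.0041, 0.0763], [-0.0301, 0.0016, 0.0854], [-0.0233, 0.0056, 0.0891]]
w0 well38 1941 [[0.1104, 0.0248, 0.0697], [0.1215, 0.0417, 0.1181], [0.1425, 0.0535, 0.1227]]
w0 lev38 189 [[-0.0377, 0.0331, 0.0761], [-0.0301, 0.0389, 0.0855], [-0.0226, 0.0432, 0.0889]]
w0 well76 2028 [[0.1094, 0.063, 0.0702], [0.1206, 0.0787, 
[... 2285 characters left out ...]
.122, 0.028, 0.1035], [0.1413, 0.0487, 0.1222]]
side0 lev38 9 [[-0.0381, 0.0294, 0.0788], [-0.0339, 0.0332, 0.0824], [-0.0274, 0.0368, 0.0888]]
side0 well76 91 [[0.1076, 0.0584, 0.0688], [0.1182, 0.0675, 0.107], [0.1394, 0.0853, 0.1239]]
side0 lev76 11 [[-0.0371, 0.0685, 0.0754], [-0.031, 0.0712, 0.0847], [-0.0248, 0.078, 0.0898]]
now [ 0.4424 -0.2245  0.2696] ytool yaw 0.0565 tilt [ 6.0e-04 -1.6e-03 -1.0e+00] t 1.8167 F [-2.03 -1.7   1.15] w 0.040202781696720355
[np.float64(0.4678734845964787), np.float64(-0.38972081402887393), 0.15] 0.07 [-0.1662  0.0161  0.1199] spin -0.013
[np.float64(0.4678734845964787), np.float64(-0.38972081402887393), 0.087] 0.07 [-0.1661  0.016   0.1829] spin -0.013
```

Wrist view: levers at rows 135–235 lean left (front, off), and the fifth, near (355,285), leans back (on). The plug at (437,212) is the middle well, and everything fits the given sizes to 1–2 mm. So lever y −76 must go off, y +76, +38 and −38 must go on, and y 0 stays. Next I look for free space for the bar.

```bash
python3 - <<'E'
from h import *
p,P=cloud('top0')
# occupancy grid cells 20mm: rows x, cols y
xs=np.arange(.36,.74,.02); ys=np.arange(-.40,-.86,-.02)
print('y   ',' '.join('%3d'%(y*100) for y in ys))
L=cv2.cvtColor(p,cv2.COLOR_RGB2LAB).astype(int)
for x in xs[::-1]:
    r=[]
    for y in ys:
        m=(abs(P[...,0]-x)<.011)&(abs(P[...,1]-y)<.011)
        r.append('  ?' if not m.any() else '%3d'%round(1e3*np.nanpercentile(P[m][:,2],90)))
    print('%.2f'%x,' '.join(r))
for u,v in[(390,191),(400,196),(411,201),(424,218),(445,217),(410,237),(410,234)]:print(u,v,P[v,u].round(3))
E
```

```text
y    -40 -42 -44 -46 -48 -50 -52 -54 -56 -58 -60 -62 -64 -66 -68 -70 -72 -74 -76 -78 -80 -82 -84
0.72 200 204 207 203 198 190 173   1   3   5  11   8   6   6   6   6   7   7   6   9   6   7   7
0.70 164 179 186 180 168 110   6   6   7   7   7   5   5   5   6   5  10   7   9   7  10   9   6
0.68   5 119 131  52   4   5   3   8   5   5   7   6   6   7   7   4   5   4  10   5   9  14   5
0.66   7   4   6   6   5   4   8   8   4   7   8   3   4   4   7   7  23  52  52   9  11   6   7
0.64   6   6   6   4   3   6   5   7   5   6   3   6   5   5   6  54  56  57  56   6   6   8   4
0.62   5   6   4   5   4   7   7   5   5   6   6   6   8   4   5  58  54  33   8   7   7   6   3
0.60   5   4   8   7   5   6   4   4   8   8   4   7   3   3   7   4   6   6   7   5   7   9  11
0.58   5   2   8   7   5  34  29   8   7   6   8   6   6   6   6   5  26   5   5   6  12  12   7
0.56   8   4   8   6  24  35  35  30  29   5   7   5   5   5   5   4  45  54  43   4   5   4   6
0.54   6   6   7   7   8   7  27  33  34  30   5   5   6   7   4   4  32  44  41   3   3   2   3
0.52  33  23   4   7   4   7   4 
[... 356 characters left out ...]
.44  34  34   4   5   8   7   6   4   6   6   5  14  28  28  19  21  18  12  11   4   4   5   4
0.42  33  33   3   7   4   3   7   6   7   3   6   5   6   5   5   8  13   9   9   8   2   6   6
0.40   4   7   4   5   5   5   7   7   6   7   6   6   5   7   4   4   6   9   6   2   4   6   4
0.38   7   7   5   6   5   5   7   5   4   4   5   6   6   5   2   5   4   5   8   5   5   5   4
0.36   1   4   4   5   6   6   5   5   7   0   4   3   1   4   2   5   3   4   3   3   6   6   3
390 191 [ 0.57  -0.492  0.036]
400 196 [ 0.551 -0.536  0.028]
411 201 [ 0.531 -0.584  0.021]
424 218 [ 0.461 -0.637  0.026]
445 217 [ 0.467 -0.724  0.029]
410 237 [ 0.38  -0.586 -0.007]
410 234 [ 0.392 -0.586 -0.005]
```

Call:
carry_out --steps '[[[-0.166,0.016,0.12],-0.013],[[-0.166,0.016,0.12],-0.013],[[-0.166,0.016,0.12],-0.013],[[-0.166,0.016,0.12],-0.013],[[-0.166,0.016,0.12],-0.013],[[-0.166,0.016,0.12],-0.013],[[-0.166,0.016,0.12],-0.013],[[-0.166,0.016,0.12],-0.013]]'

```text
t: 2.48
position: [0.4661, -0.3832, 0.1501]
orientation: [0.681, 0.732, 0.0, -0.001]
contact_force: [0.3, -0.2, 0.5]
grip_width: 0.04
finger_force: 0.0
```

```bash
python3 - <<'E'
from h import *
go(w2b(0,-.114,.079)+(.07,))
E
```

```text
now [ 0.4661 -0.3832  0.1501] ytool yaw 0.0728 tilt [-6.0e-04  1.2e-03 -1.0e+00] t 2.4833 F [ 0.32 -0.19  0.54] w 0.03995012468755654
[np.float64(0.4678734845964787), np.float64(-0.38972081402887393), 0.079] 0.07 [-0.0067  0.0013  0.0711] spin 0.003
```

Call:
carry_out --steps '[[[-0.007,0.001,0.02],0.003],[[-0.007,0.001,0.045],0.003],[[-0.007,0.001,0.071],0.003],[[-0.007,0.001,0.071],0.003],[[-0.007,0.001,0.071],0.003],[[-0.007,0.001,0.071],0.003]]'

```text
t: 2.98
position: [0.4689, -0.391, 0.082]
orientation: [0.682, 0.732, -0.0, 0.002]
contact_force: [0.2, 0.6, 0.2]
grip_width: 0.0399
finger_force: 0.0
```

```bash
python3 - <<'E'
from h import *
go(w2b(0,-.114,.079)+(.07,))
E
```

```text
now [ 0.4689 -0.391   0.082 ] ytool yaw 0.071 tilt [ 0.0022 -0.0026 -1.    ] t 2.9833 F [0.21 0.57 0.16] w 0.039886994897622596
[np.float64(0.4678734845964787), np.float64(-0.38972081402887393), 0.079] 0.07 [ 0.0014 -0.001   0.003 ] spin 0.001
```

Call:
carry_out --steps '[[[0,0,0],0],[[0,0,0],0],[[0,0,0],0],[[0,0,0],0],[[0,0,0],0],[[0,0,0],0],[[0,0,0],0],[[0,0,0],0]]' --fingers 0.0

```text
t: 3.65
position: [0.4688, -0.3918, 0.0817]
orientation: [0.682, 0.731, -0.0, 0.002]
contact_force: [-0.8, 0.6, 6.5]
grip_width: 0.0128
finger_force: 59.6
```

Call:
carry_out --steps '[[[0,0,-0.005],0],[[0,0,-0.01],0],[[0,0,-0.0145],0],[[0,0,-0.0145],0],[[0,0,-0.0145],0]]'

```text
t: 4.07
position: [0.4679, -0.3911, 0.0941]
orientation: [0.682, 0.731, -0.0, 0.0]
contact_force: [0.1, -0.5, -1.7]
grip_width: 0.0126
finger_force: 58.5
```

Call:
carry_out --steps '[[[0,0,-0.001],0],[[-0.004,0,-0.001],0],[[-0.008,0,-0.001],0],[[-0.012,0,-0.001],0],[[-0.016,0,-0.001],0],[[-0.02,0,-0.001],0],[[-0.02,0,-0.001],0]]'

```text
t: 4.65
position: [0.4692, -0.4119, 0.0949]
orientation: [0.682, 0.731, -0.0, 0.0]
contact_force: [-0.5, -0.2, -2.5]
grip_width: 0.013
finger_force: 58.5
```

Moving freely, so I carry on drawing and then lift.

Call:
carry_out --steps '[[[-0.006,0,0],0],[[-0.013,0,0],0],[[-0.02,0,0],0],[[-0.027,0,0],0],[[-0.034,0,0],0],[[-0.034,0,0],0],[[-0.034,0,-0.012],0],[[-0.034,0,-0.03],0],[[-0.034,0,-0.055],0],[[-0.034,0,-0.085],0],[[-0.034,0,-0.12],0],[[-0.034,0,-0.13],0],[[-0.034,0,-0.13],0]]'

```text
t: 5.73
position: [0.4731, -0.4463, 0.2303]
orientation: [0.682, 0.732, -0.001, 0.004]
contact_force: [0.4, -0.1, -0.8]
grip_width: 0.0128
finger_force: 58.8
```

```bash
python3 - <<'E'
from h import *
p,_=snap('wrist','w1')
p,P=cloud('w1'); Q=b2w(P)
m=(abs(Q[...,0])<.02)&(Q[...,1]>-.13)&(Q[...,1]<.12)&(Q[...,2]>.12)&(Q[...,2]<.24)
q=Q[m];print(len(q),np.polyfit(q[:,1],q[:,2],1) if len(q) else 0, q[:,1].min(),q[:,1].max())
L=Q[(abs(Q[...,0])<.05)&(Q[...,1]>-.1)&(Q[...,1]<.1)&(Q[...,2]>.08)&(Q[...,2]<.1)];print(np.array([[round(np.median(L[abs(L[:,1]-y)<.012][:,0]),3)] for y in(-.076,-.038,0,.038,.076)]).T)
go((.40,-.475,.22,.07),(.40,-.475,.22,-1.475),(.40,-.475,.03,-1.475))
E
```

```text
6758 [-0.0288536  0.2116608] -0.1299735694354214 -0.05814460791242247
[[ 0.031 -0.031    nan    nan    nan]]
now [ 0.4722 -0.4451  0.227 ] ytool yaw 0.0703 tilt [ 0.0024 -0.0032 -1.    ] t 5.7833 F [-0.19  0.36 -1.54] w 0.01266223396638679
[0.4, -0.475, 0.22] 0.07 [-0.0247 -0.0742  0.0069] spin 0.0
[0.4, -0.475, 0.22] -1.475 [-0.0247 -0.0742  0.0069] spin 1.545
[0.4, -0.475, 0.03] -1.475 [-0.0241 -0.0746  0.1969] spin 1.545
  return _methods._mean(a, axis=axis, dtype=dtype,
  ret = ret.dtype.type(ret / rcount)
```

Call:
carry_out --steps '[[[-0.025,-0.02,0],0],[[-0.025,-0.05,0],0.12],[[-0.025,-0.074,0],0.24],[[-0.025,-0.074,0],0.36],[[-0.025,-0.074,0],0.48],[[-0.025,-0.074,0],0.6],[[-0.025,-0.074,0],0.72],[[-0.025,-0.074,0],0.84],[[-0.025,-0.074,0],0.96],[[-0.025,-0.074,0],1.08],[[-0.025,-0.074,0],1.2],[[-0.025,-0.074,0],1.32],[[-0.025,-0.074,0],1.44],[[-0.025,-0.074,0],1.545],[[-0.025,-0.074,0.04],1.545],[[-0.025,-0.074,0.08],1.545],[[-0.025,-0.074,0.1],1.545],[[-0.025,-0.074,0.1],1.545],[[-0.025,-0.074,0.1],1.545]]'

```text
t: 7.37
position: [0.3983, -0.4726, 0.1217]
orientation: [0.999, 0.048, -0.001, -0.003]
contact_force: [0.6, -1.1, -1.4]
grip_width: 0.0129
finger_force: 58.8
```

```bash
python3 - <<'E'
from h import *
snap('wrist','w2')
go((.40,-.475,.03,-1.475),(.40,-.475,.0205,-1.475))
E
```

```text
now [ 0.3993 -0.4743  0.1242] ytool yaw -1.475 tilt [-9.0e-04  1.6e-03 -1.0e+00] t 7.4167 F [ 0.5   0.18 -0.21] w 0.012757644830541084
[0.4, -0.475, 0.03] -1.475 [0.0007 0.0009 0.0942] spin 0.0
[0.4, -0.475, 0.0205] -1.475 [0.0007 0.001  0.1037] spin 0.0
```

View pics/w2.png

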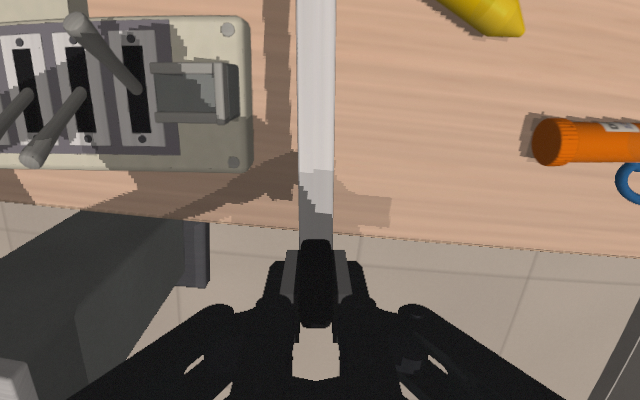

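```bash
python3 - <<'E'
from h import *
p,P=cloud('w2')
for u in(270,360,400,440,500):
    c=P[:,u]; k=[v for v in range(400) if abs(c[v,2])<.008]; print(u,max(k),c[max(k)].round(4),c[max(k)+2].round(3))
m=(abs(P[...,1]+.465)<.03)&(P[...,2]>.09)&(P[...,2]<.125)&(P[...,0]>.44)&(np.linalg.norm(p.astype(float)-200,axis=2)<90)
q=P[m];print(len(q),np.polyfit(q[:,0],q[:,2],1),np.polyfit(q[:,0],q[:,1],1),q.min(0),q.max(0))
E
```

```text
270 227 [ 0.3646 -0.4393  0.    ] [ 0.011 -0.36  -0.753]
360 236 [ 3.640e-01 -5.127e-01  4.000e-04] [ 0.008 -0.649 -0.752]
400 239 [ 3.642e-01 -5.458e-01  1.000e-04] [ 0.01  -0.78  -0.753]
440 242 [ 3.647e-01 -5.794e-01  4.000e-04] [ 0.012 -0.912 -0.75 ]
500 248 [ 3.638e-01 -6.320e-01  4.000e-04] [ 0.01  -1.117 -0.747]
6610 [-0.02332391  0.11725625] [ 0.09338783 -0.51088551] [ 0.44000409 -0.47715374  0.10327323] [ 0.51277875 -0.4556154   0.10880249]
```

Call:
carry_out --steps '[[[0.007,0,0.035],0],[[0.007,0,0.065],0],[[0.007,0,0.085],0],[[0.007,0,0.092],0],[[0.007,0,0.096],0],[[0.007,0,0.098],0],[[0.007,0,0.1],0],[[0.007,0,0.1],0],[[0.007,0,0.1],0]]'

```text
t: 8.17
position: [0.4071, -0.4752, 0.0264]
orientation: [0.999, 0.048, 0.001, 0.001]
contact_force: [0.2, -0.2, -1.1]
grip_width: 0.0129
finger_force: 58.9
```

Call:
carry_out --steps '[[[0,0,0.001],0],[[0,0,0.002],0],[[0,0,0.003],0],[[0,0,0.003],0],[[0,0,0.003],0]]'

```text
t: 8.58
position: [0.4066, -0.4744, 0.022]
orientation: [0.999, 0.048, 0.0, 0.0]
contact_force: [-0.9, -0.0, 1.0]
grip_width: 0.0129
finger_force: 59.2
```

Call:
carry_out --steps '[[[0,0,0.001],0],[[0,0,0.002],0],[[0,0,0.002],0],[[0,0,0.002],0]]'

```text
t: 8.92
position: [0.4067, -0.4748, 0.0218]
orientation: [0.999, 0.048, 0.0, 0.001]
contact_force: [-4.0, 2.7, 14.5]
grip_width: 0.0129
finger_force: 61.0
```

Call:
carry_out --steps '[[[0,0,0],0],[[0,0,0],0],[[0,0,0],0],[[0,0,0],0],[[0,0,-0.01],0],[[0,0,-0.03],0],[[0,0,-0.06],0],[[0,0,-0.1],0],[[0,0,-0.14],0],[[0,0,-0.14],0],[[0,0,-0.14],0]]' --fingers 0.028

```text
t: 9.83
position: [0.4077, -0.476, 0.1641]
orientation: [0.999, 0.048, 0.002, 0.003]
contact_force: [0.7, 0.6, -0.8]
grip_width: 0.028
finger_force: 0.0
```

```bash
python3 - <<'E'
from h import *
snap('wrist','w3');p,P=cloud('w3')
m=(abs(P[...,1]+.465)<.03)&(P[...,2]>.003)&(P[...,2]<.06)
q=P[m];b=q[q[:,2]<.02];print(len(b),np.polyfit(b[:,0],b[:,2],1),np.polyfit(b[:,0],b[:,1],1),b.min(0),b.max(0),np.median(b[:,2]));g=q[q[:,2]>.025];print(g.min(0),g.max(0))
go((.35,-.45,.16,.07))
E
```

```text
3391 [-0.00214193  0.00930275] [ 0.0941979  -0.51418012] [ 0.41223129 -0.48219585  0.00322733] [ 0.55025843 -0.45313515  0.01997679] 0.008188531629775841
[ 0.39094061 -0.48379824  0.02502096] [ 0.42133934 -0.46793754  0.04012608]
now [ 0.4068 -0.4746  0.1614] ytool yaw -1.4749 tilt [ 0.0013 -0.0023 -1.    ] t 9.8833 F [ 0.12  0.99 -0.58] w 0.02841206531281334
[0.35, -0.45, 0.16] 0.07 [-0.0542 -0.0299  0.0013] spin -1.545
```

The bar lies flat (top at 8 mm, slope 0.002) and is released. Next come the levers, with the fingers closed as a pusher.

```bash
python3 - <<'E'
from h import *
go(w2b(-.075,-.038,.16)+(.07,))
E
```

```text
now [ 0.4068 -0.4746  0.1614] ytool yaw -1.4749 tilt [ 0.0013 -0.0023 -1.    ] t 9.8833 F [ 0.12  0.99 -0.58] w 0.02841206531281334
[np.float64(0.3877415031798303), np.float64(-0.3191526515599396), 0.16] 0.07 [-0.0041 -0.1565  0.001 ] spin -1.545
```

Call:
carry_out --steps '[[[-0.004,-0.04,0],-0.12],[[-0.004,-0.08,0],-0.24],[[-0.004,-0.12,0],-0.36],[[-0.004,-0.156,0],-0.48],[[-0.004,-0.156,0],-0.6],[[-0.004,-0.156,0],-0.72],[[-0.004,-0.156,0],-0.84],[[-0.004,-0.156,0],-0.96],[[-0.004,-0.156,0],-1.08],[[-0.004,-0.156,0],-1.2],[[-0.004,-0.156,0],-1.32],[[-0.004,-0.156,0],-1.44],[[-0.004,-0.156,0],-1.545],[[-0.004,-0.156,0],-1.545],[[-0.004,-0.156,0],-1.545]]' --fingers 0.0

```text
t: 11.13
position: [0.3869, -0.3183, 0.1584]
orientation: [0.683, 0.73, 0.0, -0.001]
contact_force: [0.7, -0.6, -0.6]
grip_width: -0.0002
finger_force: 0.0
```

```bash
python3 - <<'E'
from h import *
go(w2b(-.075,-.038,.083)+(.07,),w2b(-.002,-.038,.083)+(.07,))
E
```

```text
now [ 0.3869 -0.3183  0.1584] ytool yaw 0.0668 tilt [-0.0018  0.0024 -1.    ] t 11.1333 F [ 0.7  -0.64 -0.63] w -0.00018340128409867
[np.float64(0.3877415031798303), np.float64(-0.3191526515599396), 0.083] 0.07 [-0.0011  0.0009  0.0753] spin -0.003
[np.float64(0.46056272619831967), np.float64(-0.3140468237042997), 0.083] 0.07 [-0.0009  0.0739  0.0752] spin -0.003
```

Call:
carry_out --steps '[[[-0.001,0,0.035],0],[[-0.001,0,0.075],0],[[-0.001,0,0.075],0],[[-0.001,0.01,0.075],0],[[-0.001,0.02,0.075],0],[[-0.001,0.028,0.075],0],[[-0.001,0.036,0.075],0],[[-0.001,0.044,0.075],0],[[-0.001,0.052,0.075],0],[[-0.001,0.06,0.075],0],[[-0.001,0.067,0.075],0],[[-0.001,0.073,0.075],0],[[-0.001,0.073,0.075],0],[[-0.001,0.073,0.075],0]]'

```text
t: 12.3
position: [0.4608, -0.3149, 0.0849]
orientation: [0.682, 0.732, -0.0, -0.0]
contact_force: [0.6, -0.4, 0.7]
grip_width: 0.0003
finger_force: 0.0
```

Back off, rise, move over to lever +38, then check before pushing.

Call:
carry_out --steps '[[[0,-0.03,0],0],[[0,-0.07,-0.02],0],[[0.03,-0.073,-0.05],0],[[0.06,-0.073,-0.07],0],[[0.076,-0.073,-0.075],0],[[0.076,-0.073,-0.075],0],[[0.076,-0.073,-0.075],0]]'

```text
t: 12.88
position: [0.3822, -0.2443, 0.16]
orientation: [0.682, 0.732, -0.0, 0.001]
contact_force: [0.1, -0.2, 0.6]
grip_width: 0.0
finger_force: 0.0
```

```bash
cat >> h.py <<'E'
def levers(f):
    snap('wrist',f); p,P=cloud(f); Q=b2w(P); o=[]
    for y in(-.076,-.038,0,.038,.076):
        m=(abs(Q[...,1]-y)<.011)&(abs(Q[...,0])<.055)&(Q[...,2]>.07)&(Q[...,2]<.1); o.append((y,int(m.sum()),np.median(Q[m][:,0]).round(3) if m.any() else None))
    print(o)
E
python3 - <<'E'
from h import *
levers('w4')
go(w2b(-.075,.038,.083)+(.07,),w2b(-.002,.038,.083)+(.07,))
E
```

```text
[(-0.076, 0, None), (-0.038, 463, np.float64(0.027)), (0, 410, np.float64(-0.031)), (0.038, 417, np.float64(-0.031)), (0.076, 421, np.float64(-0.032))]
now [ 0.3822 -0.2447  0.1595] ytool yaw 0.0703 tilt [-1.e-04 -3.e-04 -1.e+00] t 12.9333 F [-0.41 -0.79 -0.8 ] w -0.00046259342431897185
[np.float64(0.3824258467821778), np.float64(-0.24333877554069033), 0.083] 0.07 [0.0013 0.0003 0.0765] spin 0.0
[np.float64(0.45524706980066715), np.float64(-0.23823294768505043), 0.083] 0.07 [0.0013 0.0733 0.0765] spin 0.0
```

Lever −38 is on. Now lever +38, and then the move over to +76.

Call:
carry_out --steps '[[[0.001,0,0.035],0],[[0.001,0,0.075],0],[[0.001,0,0.075],0],[[0.001,0.01,0.075],0],[[0.001,0.02,0.075],0],[[0.001,0.028,0.075],0],[[0.001,0.036,0.075],0],[[0.001,0.044,0.075],0],[[0.001,0.052,0.075],0],[[0.001,0.06,0.075],0],[[0.001,0.067,0.075],0],[[0.001,0.073,0.075],0],[[0.001,0.073,0.075],0],[[0.001,0.073,0.075],0],[[0.001,0.035,0.075],0],[[0.001,0,0.06],0],[[0.02,0,0.03],0],[[0.039,0,0],0],[[0.039,0,0],0],[[0.039,0,0],0]]'

```text
t: 14.6
position: [0.38, -0.2058, 0.1613]
orientation: [0.682, 0.732, -0.0, 0.002]
contact_force: [-0.0, -0.3, -0.4]
grip_width: 0.0
finger_force: 0.0
```

```bash
python3 - <<'E'
from h import *
levers('w5')
go(w2b(-.075,.076,.083)+(.07,),w2b(-.002,.076,.083)+(.07,))
E
```

```text
[(-0.076, 31, np.float64(0.021)), (-0.038, 0, None), (0, 352, np.float64(-0.031)), (0.038, 515, np.float64(0.027)), (0.076, 418, np.float64(-0.031))]
now [ 0.3795 -0.2056  0.16  ] ytool yaw 0.0702 tilt [ 7.e-04 -1.e-03 -1.e+00] t 14.65 F [ 0.22  0.56 -1.04] w 4.8312670690122113e-05
[np.float64(0.3797680185833516), np.float64(-0.20543183753106573), 0.083] 0.07 [0.0002 0.0002 0.077 ] spin 0.0
[np.float64(0.45258924160184094), np.float64(-0.20032600967542583), 0.083] 0.07 [0.0002 0.0732 0.0771] spin 0.0
```

Call:
carry_out --steps '[[[0,0,0.035],0],[[0,0,0.075],0],[[0,0,0.075],0],[[0,0.01,0.075],0],[[0,0.02,0.075],0],[[0,0.028,0.075],0],[[0,0.036,0.075],0],[[0,0.044,0.075],0],[[0,0.052,0.075],0],[[0,0.06,0.075],0],[[0,0.067,0.075],0],[[0,0.073,0.075],0],[[0,0.073,0.075],0],[[0,0.073,0.075],0],[[0,0.035,0.075],0],[[0,0,0.06],0],[[0,0,0.02],0],[[0,0,-0.02],0],[[0,0,-0.03],0],[[0,0,-0.03],0]]'

```text
t: 16.32
position: [0.381, -0.2073, 0.1934]
orientation: [0.682, 0.731, -0.0, 0.004]
contact_force: [0.4, -0.7, 0.3]
grip_width: 0.0001
finger_force: 0.0
```

Call:
carry_out --steps '[[[-0.04,0,0],0],[[-0.08,0,0],0],[[-0.12,0.02,0],0],[[-0.152,0.05,0],0],[[-0.152,0.09,0],0],[[-0.152,0.13,0],0],[[-0.152,0.143,0],0],[[-0.152,0.143,0],0],[[-0.152,0.143,0],0],[[-0.152,0.143,0],0]]'

```text
t: 17.15
position: [0.5314, -0.3465, 0.188]
orientation: [0.682, 0.731, -0.0, -0.002]
contact_force: [-0.6, -0.1, -0.6]
grip_width: -0.0001
finger_force: 0.0
```

```bash
python3 - <<'E'
from h import *
levers('w6')
go(w2b(.068,-.076,.083)+(.07,),w2b(.002,-.076,.083)+(.07,))
E
```

```text
[(-0.076, 337, np.float64(0.031)), (-0.038, 357, np.float64(0.031)), (0, 549, np.float64(-0.027)), (0.038, 449, np.float64(0.031)), (0.076, 0, None)]
now [ 0.5314 -0.3468  0.1886] ytool yaw 0.0694 tilt [-0.0019  0.0013 -1.    ] t 17.2 F [-0.17 -0.21  0.44] w -0.00044245791910282824
[np.float64(0.5330491244148755), np.float64(-0.34705776240029707), 0.083] 0.07 [-0.0006  0.0018  0.1056] spin -0.001
[np.float64(0.467210758398159), np.float64(-0.35167399032457425), 0.083] 0.07 [-0.0006 -0.0642  0.1058] spin -0.001
```

View pics/w6.png

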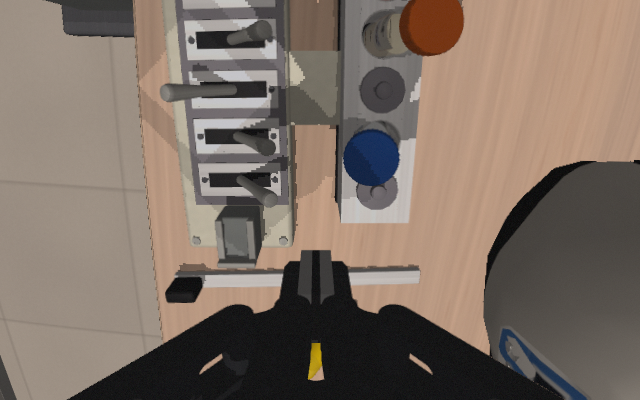

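The view shows levers −38 and +38 back at (265,145) and (255,35), the middle one forward at (170,92), and −76 still back at (268,195). The bar is flat at row 278, and the plug at (377,190) confirms −76 is empty. Now I pull lever −76 forward from behind.

Call:
carry_out --steps '[[[-0.004,-0.002,0.03],0],[[-0.004,-0.002,0.06],0],[[-0.004,-0.002,0.085],0],[[-0.004,-0.002,0.105],0],[[-0.004,-0.002,0.105],0],[[-0.004,-0.01,0.105],0],[[-0.004,-0.018,0.105],0],[[-0.004,-0.026,0.105],0],[[-0.004,-0.034,0.105],0],[[-0.004,-0.042,0.105],0],[[-0.004,-0.05,0.105],0],[[-0.004,-0.058,0.105],0],[[-0.004,-0.064,0.105],0],[[-0.004,-0.064,0.105],0],[[-0.004,-0.064,0.105],0],[[-0.004,-0.04,0.105],0],[[-0.004,-0.02,0.08],0],[[-0.004,-0.02,0.04],0],[[-0.004,-0.02,0],0],[[-0.004,-0.02,0],0]]'

```text
t: 18.87
position: [0.5174, -0.3555, 0.199]
orientation: [0.681, 0.732, -0.0, 0.007]
contact_force: [1.2, -1.6, 1.5]
grip_width: 0.0
finger_force: 0.0
```

Call:
carry_out --steps '[[[0.04,-0.02,-0.03],0],[[0.08,-0.04,-0.06],0],[[0.12,-0.05,-0.08],0],[[0.14,-0.05,-0.08],0],[[0.14,-0.05,-0.08],0],[[0.14,-0.05,-0.08],0]]'

```text
t: 19.37
position: [0.454, -0.2147, 0.2712]
orientation: [0.681, 0.732, 0.0, 0.002]
contact_force: [-0.0, 0.5, -0.5]
grip_width: -0.0004
finger_force: 0.0
```

```bash
python3 - <<'E'
from h import *
levers('w7'); go()
p,P=cloud('w7');Q=b2w(P)
cv2.imwrite('pics/w7b.png',p[:,:,::-1])
E
```

```text
[(-0.076, 0, None), (-0.038, 184, np.float64(0.029)), (0, 204, np.float64(-0.029)), (0.038, 218, np.float64(0.029)), (0.076, 229, np.float64(0.029))]
now [ 0.454  -0.2159  0.2704] ytool yaw 0.0717 tilt [ 0.0016 -0.0015 -1.    ] t 19.4167 F [-1.06 -0.34 -0.11] w 0.0005482934539162637
```

View pics/w7.png

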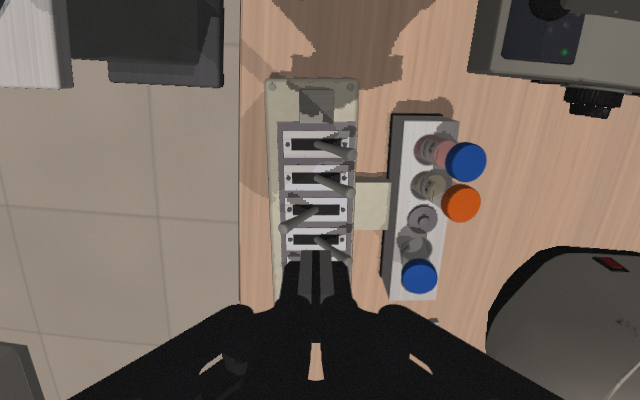

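The other four levers are right, but lever −76 is hidden by the fingers. I back off and check it.

Call:
carry_out --steps '[[[0,-0.04,0],0],[[0,-0.07,0],0],[[0,-0.09,0],0],[[0,-0.09,0],0],[[0,-0.09,0],0],[[0,-0.09,0],0]]'

```text
t: 19.92
position: [0.3642, -0.2235, 0.2695]
orientation: [0.682, 0.731, 0.0, -0.0]
contact_force: [0.2, -0.4, 0.4]
grip_width: -0.0002
finger_force: 0.0
```

```bash
python3 - <<'E'
from h import *
levers('w8'); go()
snap('top','top1')
p,P=cloud('top1');Q=b2w(P)
for y in(-.076,-.038,0,.038,.076):
    m=(abs(Q[...,1]-y)<.012)&(abs(Q[...,0])<.055)&(Q[...,2]>.068)&(Q[...,2]<.11);print('top',y,m.sum(),np.median(Q[m][:,0]))
p,P=cloud('w8')
b=P[(abs(P[...,1]+.465)<.03)&(P[...,2]>.004)&(P[...,2]<.06)];print(len(b),np.median(b,axis=0))
E
```

```text
[(-0.076, 165, np.float64(-0.031)), (-0.038, 220, np.float64(0.028)), (0, 187, np.float64(-0.031)), (0.038, 256, np.float64(0.027)), (0.076, 248, np.float64(0.027))]
now [ 0.3643 -0.2233  0.2695] ytool yaw 0.0694 tilt [-1.e-04  3.e-04 -1.e+00] t 19.9667 F [-0.07 -0.23  0.36] w 0.00013409566163551825
top -0.076 13 -0.028264784646920154
top -0.038 14 0.0302172492390261
top 0 10 -0.02670894352675352
top 0.038 13 0.029785577832046772
top 0.076 14 0.029771084693369698
1038 [ 0.62782863 -0.45528214  0.00867388]
```

All five levers are right, so I hand the job in.

```bash
python3 -c "
from rig import close_job; print(close_job())"
```

```text
the job is handed in; nothing more can be done
None
```

I handed the job in after about 20 s of the 72 s. The locking bar lies flat on the desk, clear of the warmer; the levers at y +76, +38 and −38 (tubes) are on, and those at y 0 and −76 (empty) are off, as the wrist and top cameras both showed. No verdict came back.

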